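Present the honey on the condiment carousel

ROBOT

A 6-joint arm with a two-finger parallel gripper is mounted at the origin on the work surface. World frame = base frame: x ahead of the robot, y to its left, z up, the work surface at z = 0. Lengths are in mm, angles in rad, forces in N, time in s.
With the tool pointing down it reaches from about 400 to 925 mm from the base axis. Payload 12.5 kg.
Tool frame: the origin (TCP) lies midway between the tips of the shut fingers; the grasp point (between the pads) lies 19 mm behind it; z points along the fingers, y is the line along which they close (so a half turn about z gives the same grasp; the last joint's range is limited). The gripper opens to 95 mm and grips with 3 to 60 N. Pads are 20 mm wide; open, the fingers measure 119 mm over their backs; the gripper's body (75 mm by 180 mm) begins 59 mm behind the grasp point.
Start: joints at [-1.26, 0.491, 1.559, -0, 1.092, -0.106], TCP at [253.047, -571.502, 214.661] pointing down, gripper open.
Joint ranges: [-3.1, 3.1], [-0.84, 2.19], [0.05, 2.79], [-1.13, 4.28], [0.06, 2.93], [-2.69, 2.69]. Speed limits (rad/s): [2.22, 2.22, 2.79, 3.14, 3.14, 3.14].

INTERFACE

Orientations are given as [roll, pitch, yaw] about the fixed x, y, z axes, in that order (R = Rz(yaw) Ry(pitch) Rx(roll)).
In Python, from cell import env gives the robot as it stands.
- The arm moves only by the tool arm_command, never from a script. Its argument "targets" is a list of rows, each a list of 5 numbers: the shift along the tool's x, y, z in mm, then the turn about the tool's z in degrees, then the opening, from 0 (shut) to 1 (fully open). In form: [[tx, ty, tz, roll, fingers], ...]. A call has 1 to 5 rows; each row is the pose to reach, as a shift and turn from the pose commanded when the call began, along the tool's axes at that moment; what a row does not reach only later rows make up. A row lasts 1/10 s, in which the tool goes at most 50 mm and 8.59 degrees, less where a joint would pass 70% of its speed; a pose out of reach is approached as far as the arm can. A call with a gripper value outside its range is refused whole. The fingers move at their own pace and stop on an object; the grip force is fixed at half the most. Time passes only in rows, so rows that repeat a pose let the fingers close. It gives the time, the measured TCP pose, the force, the opening and the grip force at its end, in the units of the state.
- env.state(): the state, without advancing time (a new reading comes with each control period).
- env.read_camera(name): name is "scene" or "top" or "wrist"; returns a dict with "frame" (480x640x3 uint8, red, green, blue), "vertical_fov" (degrees; the focal length in pixels is half the picture's height over the tangent of half this angle, whatever the lens; pixels are square), "cx", "cy" (the principal point, pixels), "k1" (the pictures are not rectified: a ray, as slopes to the right and down, at radius r is drawn at 1 + k1 r^2 times it, then the intrinsics apply), "world_from_camera" (4x4, takes a point from camera to world coordinates); the wrist camera has in their place "hand_eye" (4x4, takes a point from camera to tool coordinates, whose origin is the TCP and whose axes are the flange's). Camera axes: x right, y down, z forward; pixel columns grow to the right and rows downward; lengths in mm; the calibration is good to about 2 mm. A picture is of the moment at which its call begins: read the wrist's pose just before it. There is no depth.
- env.job_done(): hands the job in; it is judged then, once.
The state is a dict: "t": time; "joints": joint angles; "qvel": joint speeds; "tau": joint torques, N m; "eef_pos": TCP position; "tcp_rot": TCP orientation; "ft_force": force on the tool from outside, world axes, zero at the start; "moment": the same for the moment, N m; "opening": opening from 0.0 (shut) to 1.0 (fully open); "grip_force": force on a finger pad.
Only numpy, scipy, OpenCV 4.12 (cv2) and the standard library are available. Lean on these libraries where they do the work, as an engineer would, in place of code of your own. Each camera call takes 0.05 s, during which the arm holds its last target. There are 200 camera calls.

TASK

A colleague is about to take the honey from the condiment station on the cafe counter. First pull the station's bottom-hinged front flap all the way down, then turn the carousel until the honey crock (the open one with the wooden dipper standing in it) faces squarely out at the middle of the flap opening. Keep hold of the carousel with the gripper so that it stays still, and finish while still holding it there; leave the other things on the counter and in the station where they are.

Things in the scene. Friction and masses are not known exactly. Their poses are not given: they have to be found in the camera images.
- station: Pale wooden open-topped condiment station, fixed: deck 310 (x) by 300 (y) mm, 12 thick; side boards along the y edges, tops 100 mm above the counter, back board (+x) 62 mm. Origin: on the counter under the carousel's axis. Its own -x points out of the front, to the robot within 0.3 rad; z up. Deck's front edge 155 mm from the origin; only the flap closes the front; the counter before it is free.
- flap (a joint): Front flap's hinge, rad: 0 shut (upright), 1.55 fully down, flat before the station, inner face up 13 mm above the counter. Starts at 0 to 0.25. Stiff: stays where left; takes 2 to 4 N near its top. Wooden panel 272 mm wide, 10 thick, top edge 87 mm above the hinge axis. Free gap of 56 mm from the shut flap to the carousel's disc: a closed gripper can push it from inside, outwards, then down.
- flap_hinge (a point): Middle of the flap's hinge axis, which runs along the station's y, 161 mm in front of the station's origin, 8 mm above the counter. The axis lies in the middle of the panel's thickness (inner face 5 mm from it).
- flap_tab (a point): Middle of the top end of the flap's pull tab, 109 mm from the hinge axis. The tab is 70 mm wide, 10 thick and rises 22 mm from the middle of the flap's top edge.
- carousel: Turntable, dark disc 200 mm across, 12 thick, with five white crocks fixed on it; turns without stops about the station's z axis, friction 0.06 N m, stays where left. Origin: on the axis, 22 mm above the counter; z up. The honey crock stands on its own -x axis: it faces front when carousel and station have equal yaw. Crocks 50 mm across, 68 mm from the axis; the four lids at most 107 mm high.
- handle (a point): Centre of the carousel's handle, on the axis 159.5 mm above the counter: a dark wooden bar 60 mm long (along the carousel's own x, that is, the line to the honey crock), 16 thick, 45 high (top 182 mm above the counter), on a 22 mm steel post. Nothing else within 60 mm of the axis rises above 107 mm.
- honey_jar (a point): Centre of the rim of the honey crock, 68 mm from the carousel's axis and 106 mm above the counter. This crock has no lid; a thin wooden dipper with a ball end leans outwards from it, its top 160 mm above the counter, 80 mm from the axis.
- mug: Bystander: white mug 80 mm across, 90 high, left of the station. Origin: centre of underside.
- syrup: Bystander: brown glass bottle 60 mm across, 170 high, right of the station. Origin: centre of underside.
- shaker_l: Bystander: steel shaker 32 mm across, 64 high, on the deck in the front left corner of the station, behind the flap, beside the carousel. Origin: centre of underside.
- shaker_r: Bystander: same shaker in the front right corner. Origin: centre of underside.
- saucer: Bystander: white plate 150 mm across, 18 high, on the counter front left. Origin: centre of underside.
- spoon: Bystander: steel spoon 170 mm long, lying on the counter front right. Origin: its middle, underside.

How it is judged (in metres and radians):
On the way, in this order (a step that is already met when the one before it is completed fails the run):
1. the front flap is pulled all the way down (value of joint flap above 1.35 rad), for 0.2 s.
2. the honey crock is turned to the middle of the front and the carousel is held still there (y of honey_jar in the frame of station between -0.011 and 0.011 m and x of honey_jar in the frame of station below 0 m and contact force between the fingers and carousel above 1 N and angular speed of carousel below 0.1 rad/s), for 0.3 s.
At the end, for the whole second after the job is handed in: The flap is down (past 1.35 of 1.55 rad); the honey crock is at the front, its centre within 11 mm of the middle line of the opening; the fingers still touch the carousel with more than 1 N and it does not turn (under 0.1 rad/s) (all of step 2 and value of joint flap above 1.35 rad); the arm keeps its last pose, push and grip.
It fails at once if one of the other things (mug, syrup bottle, shakers, saucer, spoon) is displaced by more than 30 mm (distance of any of mug, syrup, shaker_l, shaker_r, saucer, spoon from where it was at the start of the episode above 0.03 m).
It also fails if it takes over 51 s, if anything falls off the work surface, if the arm or the gripper's body presses on something with over 40 N, if the wrist force passes 120 N, or if a joint passes its speed limit or range.

## Working session

There is one attempt and no reset: what is moved stays moved. The work goes in short steps, Python scripts to look and compute and a tool call to move; the robot and the scene stay as the last step left them, time stands still between calls to the robot, and variables do not carry over. Pictures are saved under pics/ and viewed, at most 10 in all, crops included, and the job is handed in when it is done.

Besides the shell and the picture viewer there is one more tool, called after ">>>" as name(argument=value, ...), one argument or row to a line, values as JSON. arm_command: Moves the arm, as the interface text tells. Its arguments: {"type":"object","properties":{"targets":{"type":"array","items":{"type":"array","items":{"type":"number"}}}},"required":["targets"]}

```bash
mkdir -p pics
cat > h.py <<'E'
import numpy as np, cv2, pickle
from scipy.spatial.transform import Rotation as R
def snap(env,name):
    s=env.state(); c=env.read_camera(name)
    if 'hand_eye' in c:
        T=np.eye(4);T[:3,:3]=R.from_euler('xyz',s['tcp_rot']).as_matrix();T[:3,3]=s['eef_pos'];c['world_from_camera']=T@c['hand_eye']
    return c
def K(c):
    f=240/np.tan(np.radians(c['vertical_fov'])/2); return f
def ray(c,uv):
    f=K(c);d=np.array([(uv[0]-c['cx'])/f,(uv[1]-c['cy'])/f]);u=d.copy()
    for _ in range(30): u=d/(1+c['k1']*(u@u))
    T=np.array(c['world_from_camera']);return T[:3,3],T[:3,:3]@np.r_[u,1]
def onz(c,uv,z):
    o,d=ray(c,uv);return o+d*(z-o[2])/d[2]
def proj(c,p):
    T=np.linalg.inv(np.array(c['world_from_camera']));q=T[:3,:3]@np.array(p,float)+T[:3,3];u=q[:2]/q[2];u=u*(1+c['k1']*(u@u))
    return u*K(c)+[c['cx'],c['cy']]
E
python3 - <<'E'
from cell import env
from h import *
for n in ['scene','top']:
    c=snap(env,n);pickle.dump(c,open(n+'.pkl','wb'));cv2.imwrite(f'pics/{n}1.png',c['frame'][:,:,::-1]);print(n,np.round(c['world_from_camera'],2).tolist(),c['k1'],K(c))
print(env.state())
E
```

```text
scene [[0.15, 0.68, -0.72, 1222.12], [0.99, -0.11, 0.1, -90.0], [-0.01, -0.73, -0.68, 816.72], [0.0, 0.0, 0.0, 1.0]] -0.05896934481411462 451.60647119019995
top [[0.0, -0.99, 0.14, 340.87], [-1.0, -0.0, 0.0, -3.9], [-0.0, -0.14, -0.99, 1180.56], [0.0, 0.0, 0.0, 1.0]] -0.021594202018620563 514.8176684046442
{'t': 0.1, 'joints': array([-1.25957446e+00,  4.91495812e-01,  1.55939761e+00, -1.83531536e-05,
        1.09169259e+00, -1.05592785e-01]), 'qvel': array([-3.42276600e-04, -1.83157122e-04, -2.09945259e-03,  1.28867229e-03,
       -8.92993996e-04,  2.96980151e-06]), 'tau': array([ 2.55830113e-03, -6.13626337e+01, -2.58605146e+01,  6.94085285e-02,
        4.70322242e-02, -3.37046947e-05]), 'eef_pos': array([ 252.98492589, -571.27171743,  214.11920153]), 'tcp_rot': array([-3.14060311e+00, -8.85093842e-05,  4.16823078e-01]), 'ft_force': array([ 0.53356928, -0.79952057, -0.65519499]), 'moment': array([-0.05057922, -0.01416598, -0.02146148]), 'grip_force': 0.0, 'opening': 0.9997694181652057}
```

View pics/top1.png

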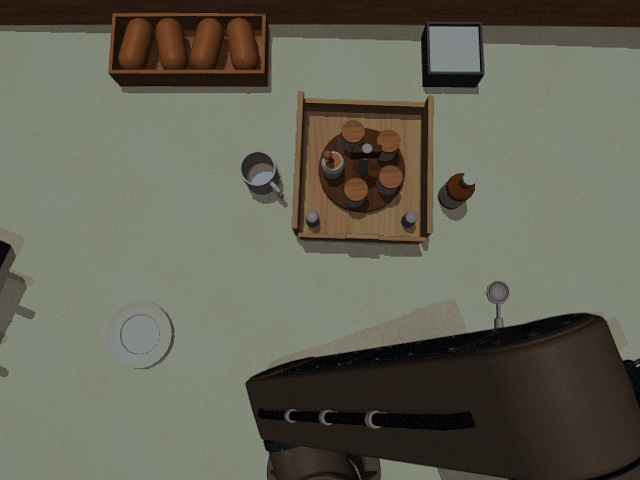

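View pics/scene1.png

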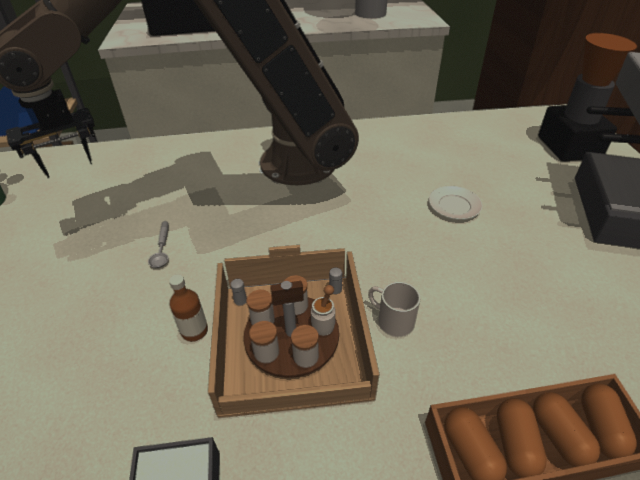

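The top view shows the station centred near (363,168), its front facing down the image. The handle is at (367,150) and the honey crock is at (332,163), on the left (+y) side. The flap's top edge is near row 238 and its tab near (365,237). The scene view agrees, with the tab at (284,250) and the honey crock at (323,310).

Run:
```python
from h import *
c=pickle.load(open('top.pkl','rb'));f=c['frame'][85:250,285:445,::-1]
f=np.clip(f.astype(float)*1.5,0,255).astype('uint8')
cv2.imwrite('pics/topcrop.png',cv2.resize(f,None,fx=3.6,fy=3.6,interpolation=cv2.INTER_CUBIC))
c2=pickle.load(open('scene.pkl','rb'));f=c2['frame'][235:415,205:385,::-1]
f=np.clip(f.astype(float)*1.5,0,255).astype('uint8')
cv2.imwrite('pics/scenecrop.png',cv2.resize(f,None,fx=3.3,fy=3.3,interpolation=cv2.INTER_CUBIC))
# disc by colour: dark brown in the top view
g=c['frame'][120:216,310:412].astype(int)
m=(g.sum(2)<150)&(g[:,:,0]>g[:,:,2]+8)
pts=cv2.convexHull(np.argwhere(m)[:,::-1].astype(np.float32));print(cv2.fitEllipse(pts))
for uv,z,n in [((367,150),182,'handle'),((332,160),106,'honey'),((300,94),100,'BL'),((432,97),100,'BR'),((297,234),100,'FL'),((425,240),95,'FR'),((362,170),22,'disc')]: print(n,onz(c,uv,z).round(1))
```

```text
((51.51387405395508, 50.370018005371094), (85.17969512939453, 86.21007537841797), 107.37901306152344)
handle [666.5 -85.2 182. ]
honey [668.6 -15.7 106. ]
BL [821.3  55.3 100. ]
BR [ 815.5 -236.8  100. ]
FL [507.7  58.2 100. ]
FR [ 496.6 -214.4   95. ]
disc [670.5 -86.3  22. ]
```

View pics/topcrop.png

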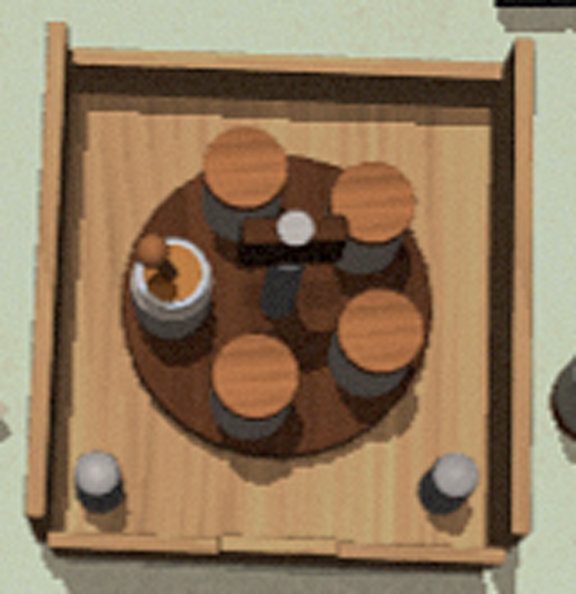

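View pics/scenecrop.png

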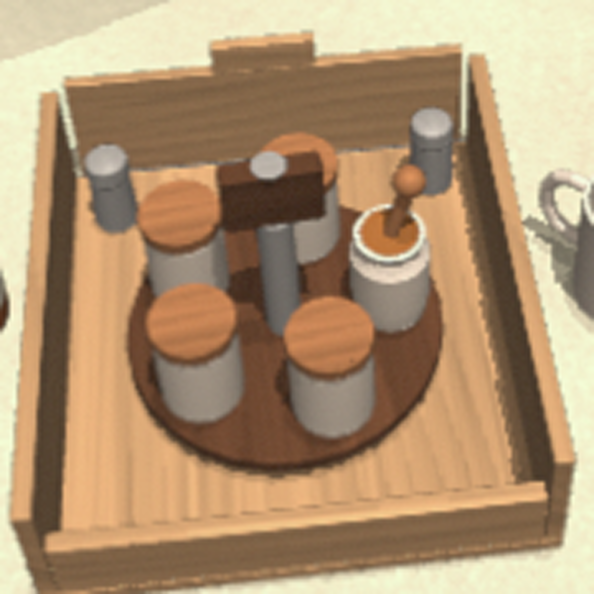

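The top crop shows the board tops: left from (58,25) to (37,517), right from (524,42) to (521,532). It also shows the handle cap at (296,228), the bar ends at about (243,240) and (346,233), the honey rim at (171,272), and the tab from (219,545) to (340,549). The scene crop shows the tab's top from (212,42) to (312,36).

Run:
```python
from h import *
c=pickle.load(open('top.pkl','rb'));s=pickle.load(open('scene.pkl','rb'))
t=lambda x,y:(285+x/3.6-.36,85+y/3.6-.36); q=lambda x,y:(205+x/3.3-.35,235+y/3.3-.35)
def tri(a,b):
    (o1,d1),(o2,d2)=ray(c,a),ray(s,b);A=np.c_[d1,-d2];k=np.linalg.lstsq(A,o2-o1,rcond=None)[0]
    p,r=o1+k[0]*d1,o2+k[1]*d2;return ((p+r)/2).round(1),np.linalg.norm(p-r).round(1)
P={n:onz(c,t(*uv),z) for n,uv,z in [('LB',(58,25),100),('LF',(37,517),100),('RB',(524,42),100),('RF',(521,532),100),('honey',(171,272),106),('cap',(296,228),184),('hl',(243,230),182),('hr',(346,220),182),('flapL',(50,541),95),('flapR',(503,556),95),('tab',(280,547),117)]}
for n in P:print(n,P[n].round(1))
print('scene honey',onz(s,q(389,238),106).round(1),'cap',onz(s,q(269,163),184).round(1),'hl',onz(s,q(322,155),182).round(1),'hr',onz(s,q(219,170),182).round(1))
yaw=lambda a,b:np.arctan2(*(P[b]-P[a])[1::-1])
print('yaws',yaw('LF','LB'),yaw('RF','RB'),yaw('RB','LB')-np.pi/2,yaw('RF','LF')-np.pi/2,yaw('flapR','flapL')-np.pi/2)
print('tab',tri(t(280,547),q(262,39)),'tabL',tri(t(219,543),q(312,36)),'tabR',tri(t(340,551),q(212,43)),'cap',tri(t(296,228),q(269,163)),'honey',tri(t(171,272),q(389,238)))
print('centre boards',sum(P[k] for k in ('LB','LF','RB','RF'))/4,'disc',onz(c,(361.5,170.4),22).round(1))
sh=[tri(t(98,468),q(432,118)),tri(t(456,470),q(106,157))];print('shakers',sh)
h=P['honey'];a=(onz(c,(361.5,170.4),22)+P['cap'])/2;print('honey ang',np.arctan2(*(h-a)[1::-1])-np.pi,np.linalg.norm((h-a)[:2]))
```

```text
LB [827.   53.7 100. ]
LF [520.1  62.8 100. ]
RB [ 817.1 -232.8  100. ]
RF [ 512.1 -223.1  100. ]
honey [668.2 -16.  106. ]
cap [670.  -84.8 184. ]
hl [669.4 -55.4 182. ]
hr [ 675.4 -113.   182. ]
flapL [506.5  55.2  95. ]
flapR [ 498.5 -213.    95. ]
tab [500.1 -79.5 117. ]
scene honey [671.4 -18.1 106. ] cap [669.4 -84.7 184. ] hl [666.3 -54.6 182. ] hr [ 668.5 -112.8  182. ]
yaws -0.029634458396579726 -0.03202349832455638 -0.03449914919156649 -0.027773503557851686 -0.02987397897288324
tab (array([500.2, -79.4, 116.6]), np.float64(0.3)) tabL (array([502.4, -44.9, 116.3]), np.float64(1.6)) tabR (array([ 498.1, -113.6,  116. ]), np.float64(1.6)) cap (array([669.9, -84.7, 184.5]), np.float64(0.1)) honey (array([669. , -16.9, 102.8]), np.float64(1.7))
centre boards [669.08632975 -84.84075061 100.        ] disc [669.5 -85.1  22. ]
shakers [(array([554. ,  27.8,  77.9]), np.float64(0.3)), (array([ 553.8, -189.5,   76.4]), np.float64(0.4))]
honey ang -1.547337722639703 68.9468797115243
```

>>> arm_command(
  targets=[
    [37,-27,0,0,0],
    [74,-54,0,0,0],
    [111,-81,0,0,0],
    [148,-108,0,0,0],
    [185,-135,0,0,0],
  ],
)

```text
t: 0.6
eef_pos: [368.1, -371.4, 214.5]
tcp_rot: [-3.141, 0.0, 0.416]
ft_force: [0.1, -0.0, 0.3]
opening: 0.634
grip_force: 0.0
```

>>> arm_command(
  targets=[
    [37,-27,0,0,0],
    [74,-54,0,0,0],
    [111,-81,0,0,0],
    [148,-108,0,0,0],
    [185,-135,0,0,0],
  ],
)

```text
t: 1.1
eef_pos: [482.6, -173.0, 214.5]
tcp_rot: [-3.141, 0.0, 0.417]
ft_force: [0.8, -1.2, -0.1]
opening: 0.215
grip_force: 0.0
```

>>> arm_command(
  targets=[
    [30,-21,0,6.4,0],
    [60,-42,0,12.8,0],
    [91,-63,0,19.2,0],
    [91,-63,0,25.6,0],
    [91,-63,0,25.6,0],
  ],
)

```text
t: 1.6
eef_pos: [539.9, -79.5, 214.3]
tcp_rot: [-3.142, 0.001, -0.03]
ft_force: [-0.2, 0.3, -0.6]
opening: 0.006
grip_force: 0.0
```

>>> arm_command(
  targets=[
    [0,0,40,0,0],
    [0,0,80,0,0],
    [0,0,110,0,0],
    [0,0,131,0,0],
    [0,0,131,0,0],
  ],
)

```text
t: 2.1
eef_pos: [538.1, -80.8, 81.2]
tcp_rot: [-3.141, 0.005, -0.028]
ft_force: [-0.0, 0.3, 0.3]
opening: 0.004
grip_force: 0.0
```

>>> arm_command(
  targets=[
    [-15,0,0,0,0],
    [-22,0,0,0,0],
    [-30,0,1,0,0],
    [-38,0,2,0,0],
    [-46,0,4,0,0],
  ],
)

```text
t: 2.6
eef_pos: [493.7, -79.2, 80.1]
tcp_rot: [3.141, -0.002, -0.03]
ft_force: [2.5, -0.3, -0.2]
opening: 0.006
grip_force: 1.0
```

>>> arm_command(
  targets=[
    [-10,0,4,0,0],
    [-20,0,10,0,0],
    [-29,0,18,0,0],
    [-36,0,26,0,0],
    [-42,0,36,0,0],
  ],
)

```text
t: 3.1
eef_pos: [450.6, -77.6, 43.1]
tcp_rot: [-3.141, 0.001, -0.03]
ft_force: [2.2, -0.2, 1.0]
opening: 0.004
grip_force: 0.7
```

>>> arm_command(
  targets=[
    [-4,0,10,0,0],
    [-7,0,19,0,0],
    [-8,0,26,0,0],
    [-8,0,29,0,0],
    [-8,0,29,0,0],
  ],
)

```text
t: 3.6
eef_pos: [442.8, -77.3, 14.7]
tcp_rot: [-3.141, 0.002, -0.03]
ft_force: [-4.8, 0.1, 7.2]
opening: 0.004
grip_force: 3.3
```

>>> arm_command(
  targets=[
    [0,0,-40,-8,0.3],
    [0,0,-80,-16,0.8],
    [0,0,-120,-24,0.8],
    [0,0,-160,-32,0.8],
    [0,0,-205,-40,0.8],
  ],
)

```text
t: 4.1
eef_pos: [443.2, -77.2, 221.0]
tcp_rot: [-3.141, 0.001, 0.674]
ft_force: [0.4, 0.3, 0.1]
opening: 0.364
grip_force: 0.0
```

>>> arm_command(
  targets=[
    [35,29,0,-8,0.8],
    [70,59,0,-16,0.8],
    [105,88,0,-24,0.8],
    [140,118,0,-32,0.8],
    [173,146,0,-40,0.8],
  ],
)

```text
t: 4.6
eef_pos: [671.7, -84.8, 219.3]
tcp_rot: [-3.141, 0.0, 1.372]
ft_force: [0.4, -0.1, -0.9]
opening: 0.774
grip_force: 0.0
```

>>> arm_command(
  targets=[
    [0,0,0,-8,0.8],
    [0,0,0,-13,0.8],
    [0,0,0,-13,0.8],
  ],
)

```text
t: 4.9
eef_pos: [670.0, -84.8, 218.9]
tcp_rot: [-3.14, -0.0, 1.595]
ft_force: [-0.1, 0.0, 0.0]
opening: 0.801
grip_force: 0.0
```

Run:
```python
from cell import env
from h import *
for n in ['scene']:
    c=snap(env,n);pickle.dump(c,open(n+'2.pkl','wb'))
cv2.imwrite('pics/s2.png',c['frame'][:,:,::-1]);s=env.state();print(s['eef_pos'],s['tcp_rot'],s['joints'],s['opening'])
```

```text
[669.92791599 -84.82490326 219.19860085] [-3.14084597e+00 -1.31609694e-04  1.59120329e+00] [-2.23671597e-01  5.60732431e-01  1.41789710e+00 -5.74284722e-05
  1.16371948e+00 -2.44055851e-01] 0.7966159279454376
```

View pics/s2.png

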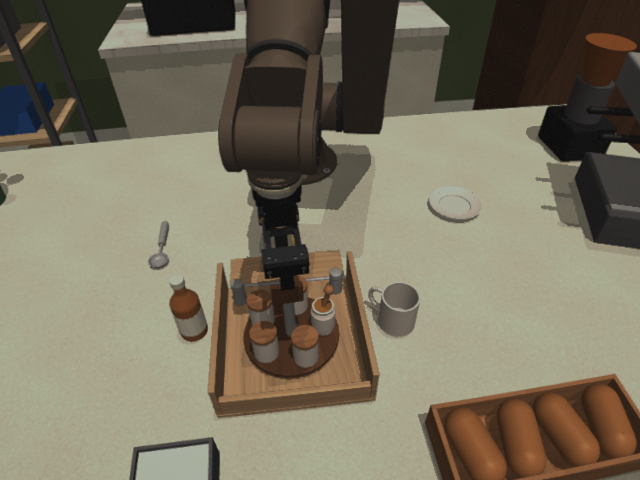

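The flap lies flat: the front at rows 255–280 is open. The carousel hasn't moved, with the honey crock at (323,310), and the gripper straddles the handle from above at (288,265).

>>> arm_command(
  targets=[
    [0,0,30,0,0.8],
    [0,0,55,0,0.8],
    [0,0,78,0,0.8],
    [0,0,78,0,0.8],
    [0,0,78,0,0],
  ],
)

```text
t: 5.45
eef_pos: [670.2, -85.0, 142.2]
tcp_rot: [3.142, 0.0, 1.592]
ft_force: [0.0, -0.2, 0.6]
opening: 0.759
grip_force: 0.0
```

>>> arm_command(
  targets=[
    [0,0,0,0,0],
    [0,0,0,0,0],
    [0,0,0,0,0],
    [0,0,0,0,0],
    [0,0,0,0,0],
  ],
)

```text
t: 5.95
eef_pos: [670.1, -85.0, 141.9]
tcp_rot: [3.141, 0.0, 1.593]
ft_force: [0.2, -0.5, 0.1]
opening: 0.353
grip_force: 0.0
```

>>> arm_command(
  targets=[
    [0,0,0,0,0],
    [0,0,0,0,0],
    [0,0,0,0,0],
    [0,0,0,0,0],
    [0,0,0,0,0],
  ],
)

```text
t: 6.45
eef_pos: [669.9, -84.8, 141.6]
tcp_rot: [-3.141, -0.0, 1.593]
ft_force: [-3.9, -0.0, 1.5]
opening: 0.167
grip_force: 30.0
```

>>> arm_command(
  targets=[
    [0,0,0,-4,0],
    [0,0,0,-9,0],
    [0,0,0,-14,0],
    [0,0,0,-19,0],
    [0,0,0,-24,0],
  ],
)

```text
t: 6.95
eef_pos: [669.9, -84.8, 141.6]
tcp_rot: [-3.141, -0.0, 2.016]
ft_force: [-3.0, 1.2, 1.2]
opening: 0.163
grip_force: 30.0
```

>>> arm_command(
  targets=[
    [0,0,0,-5,0],
    [0,0,0,-10,0],
    [0,0,0,-15,0],
    [0,0,0,-20,0],
    [0,0,0,-25,0],
  ],
)

```text
t: 7.45
eef_pos: [669.8, -84.8, 141.6]
tcp_rot: [-3.141, -0.0, 2.452]
ft_force: [-4.1, 1.2, 1.4]
opening: 0.168
grip_force: 30.0
```

>>> arm_command(
  targets=[
    [0,0,0,-5,0],
    [0,0,0,-10,0],
    [0,0,0,-15,0],
    [0,0,0,-20,0],
    [0,0,0,-24,0],
  ],
)

```text
t: 7.95
eef_pos: [669.8, -84.8, 141.6]
tcp_rot: [-3.141, -0.001, 2.871]
ft_force: [-2.3, 2.2, 1.7]
opening: 0.167
grip_force: 30.0
```

>>> arm_command(
  targets=[
    [0,0,0,-4,0],
    [0,0,0,-8,0],
    [0,0,0,-12,0],
    [0,0,0,-14,0],
    [0,0,0,-14,0],
  ],
)

```text
t: 8.45
eef_pos: [669.8, -84.8, 141.6]
tcp_rot: [-3.142, -0.001, 3.112]
ft_force: [-3.2, 2.3, 2.1]
opening: 0.164
grip_force: 30.0
```

Run:
```python
from cell import env
from h import *
ims=[]
for n in ['scene','top']:
    c=snap(env,n);pickle.dump(c,open(n+'3.pkl','wb'));f=c['frame'][:,:,::-1]
    f=f[215:415,195:395] if n=='scene' else f[85:285,265:465]
    ims.append(cv2.resize(np.clip(f*1.4,0,255).astype('uint8'),(400,400),interpolation=cv2.INTER_CUBIC))
cv2.imwrite('pics/s3.png',np.hstack(ims));s=env.state();print(s['eef_pos'],s['tcp_rot'],s['opening'],s['grip_force'])
```

```text
[669.81419593 -84.82691773 141.5977841 ] [-3.14158411e+00 -5.89601681e-04  3.11064336e+00] 0.16892403004205334 29.987781643867493
```

View pics/s3.png

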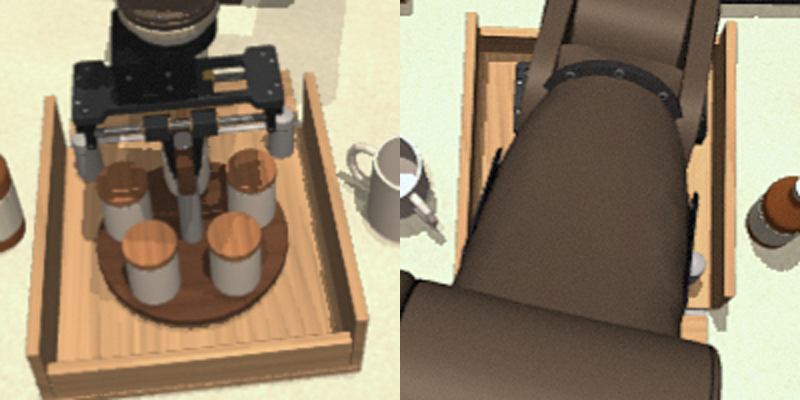

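The scene crop shows four lids at (123,182), (252,170), (150,245) and (235,235), with the honey crock behind the post at (187,170). The lid positions give the carousel's yaw.

Run:
```python
from h import *
s=pickle.load(open('scene3.pkl','rb'));f=s['frame'].astype(np.uint8)
hsv=cv2.cvtColor(f,cv2.COLOR_RGB2HSV)
g=[]
for (x,y),k in zip([(123,182),(252,170),(150,245),(235,235)],[1,-1,2,-2]):
    u,v=195+x/2,215+y/2
    w=np.s_[int(v)-14:int(v)+15,int(u)-16:int(u)+17];m=((hsv[w][:,:,1]>110)&(f[w][:,:,0]>100)).astype(np.uint8)
    n,l,st,ce=cv2.connectedComponentsWithStats(m);i=1+st[1:,4].argmax()
    uv=ce[i]+[int(u)-16,int(v)-14]
    for src in ((u,v),uv):
        d=onz(s,src,106)[:2]-[669.7,-85]
        a=np.arctan2(d[1],d[0]);print(k,np.array(src).round(1),st[i].tolist(),d.round(1),np.linalg.norm(d).round(1),[round((a-np.radians(72*j)-np.pi+np.pi)%(2*np.pi)-np.pi,3) for j in (k,)])
```

```text
1 [256.5 306. ] [11, 22, 10, 2, 17] [-20.2 -62.4] 65.5 [np.float64(0.001)]
1 [255.3 314.5] [11, 22, 10, 2, 17] [  0.4 -65.5] 65.5 [np.float64(0.32)]
-1 [321. 300.] [0, 0, 33, 29, 366] [-15.6  66.4] 68.2 [np.float64(-0.083)]
-1 [324.1 296.4] [0, 0, 33, 29, 366] [-23.7  74. ] 77.7 [np.float64(-0.004)]
2 [270.  337.5] [2, 2, 27, 23, 483] [ 58.1 -40.4] 70.8 [np.float64(0.021)]
2 [269.  336.3] [2, 2, 27, 23, 483] [ 55.1 -42.1] 69.4 [np.float64(-0.024)]
-2 [312.5 332.5] [3, 3, 27, 23, 472] [59.1 39.5] 71.0 [np.float64(-0.039)]
-2 [311.6 331.8] [3, 3, 27, 23, 472] [57.2 38.1] 68.7 [np.float64(-0.041)]
```

```bash
python3 -c "
from cell import env
print(env.job_done())"
```

```text
the job is handed in; nothing more can be done
None
```

The job is handed in: by my measurements the flap is fully down and the honey crock faces the middle of the opening to within about 0.01 rad. The gripper still holds the handle at 30 N. The hand-in call gave no verdict.

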